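# Park the large syringe barrel in the slotted holder

### The arm

A 6-joint arm with a two-finger parallel gripper is mounted at the origin on a cart in front of the work surface, level with it; the furniture and walls round the work are solid. World frame = base frame: x ahead of the robot, y to its left, z up, the work surface at z = 0. Lengths are in m, angles in rad, forces in N, time in s.
With the tool pointing down it reaches from about 0.325 to 1 m from the base axis. Payload 5.1 kg.
Tool frame: the origin (TCP) lies between the finger pads; the fingertips stand 19 mm ahead of it and the grasp point (between the pads) is the TCP; z points along the fingers, y is the direction in which the jaws open and shut (so a half turn about z gives the same grasp; the last joint's range is limited). The gripper opens to 85 mm and grips with 20 to 120 N. Pads are 22 mm wide; open, the fingers measure 114 mm over their backs; the gripper's body (76 mm by 85 mm) begins 54 mm behind the grasp point. The pads swing forward as they close: fully open they stand 13 mm farther back than shut.
Start: joints at [1.024, 0.124, 1.65, -0, 1.367, -0.083], TCP at [0.291, 0.581, 0.25] pointing down, gripper open.
Joint ranges: [-2.61, 2.61], [-1.02, 2.33], [0.03, 2.71], [-1.35, 4.49], [0.32, 2.68], [-2.91, 2.91]. Speed limits (rad/s): [2.57, 2.57, 3.14, 3.14, 3.14, 3.14].

### API

Orientations are given as a unit quaternion [x, y, z, w].
In Python, from plant import * gives the robot as it stands. The module is installed in compiled form; this text tells all that it offers.
- The arm moves only by the tool move_arm, never from a script. Its argument "deltas" is a list of rows, each an object of numbers: "dx", "dy", "dz": the shift along the tool's x, y, z in mm; "turn": the turn about the tool's z in degrees; "hand": the closure in counts, from 0 (fully open) to 255 (shut). In form: [{"dx": .., "dy": .., "dz": .., "turn": .., "hand": ..}, ...]. A call has 1 to 20 rows; each row is the pose to reach, as a shift and turn from the pose measured when the call began, along the tool's axes at that moment; what a row does not reach only later rows make up. A row lasts 1/12 s, in which the tool goes at most 41.7 mm and 7.16 degrees, less where a joint would pass 70% of its speed; a pose out of reach is approached as far as the arm can. A call with a gripper value outside its range is refused whole. The fingers move at their own pace and stop on an object; the grip force is fixed at half the most. Time passes only in rows, so rows that repeat a pose let the fingers close. It gives the time, the measured TCP pose, the force and the opening at its end, in the units of the state.
- get_state(): the state, without advancing time (a new reading comes with each control period).
- camera(name): name is "scene" or "top" or "wrist"; returns a dict with "img" (480x640x3 uint8, red, green, blue), "fx", "fy", "cx", "cy" (pixels), "pose" (4x4, takes a point from camera to world coordinates). Camera axes: x right, y down, z forward; pixel columns grow to the right and rows downward; lengths in m; the calibration is good to about 2 mm. A picture is of the moment at which its call begins. There is no depth.
- close_job(): hands the job in, once; it reports no verdict.
Trained networks look in a picture, given as the dict that the camera call returned (one of the last four; its "shot" number tells which), for a name from the list of things; names that differ only in an ending like _2 or _b are one class to them, and where a whole thing is asked for, a point or a joint stands for the part that bears it (a point fixed in the world has none). Each returns a list of dicts, best first, with "confidence" (0 to 1); they miss things now and then, are a little off and sometimes report something else, mostly with a low value. They report only what shows in the picture. A call takes as long as a camera call. They do not tell look-alikes from the thing itself.
- search_frame(thing, picture): "extent" ([left, top, right, bottom] in pixels, round what is visible of it).
- tip_of(thing, picture): "pixel" ([column, row] in pixels: a listed point, or the origin of a listed thing).
The state is a dict: "clock": time; "joints": joint angles; "dq": joint speeds; "joint_torque": joint torques, N m; "tcp_pos": TCP position; "tcp_rot": TCP orientation; "force": force on the tool from outside, world axes, zero at the start; "wrist_torque": the same for the moment, N m; "gripper_width": opening from 0.0 (shut) to 1.0 (fully open).
Only numpy, scipy, OpenCV 4.12 (cv2) and the standard library are available. Lean on these libraries where they do the work, as an engineer would, in place of code of your own. Each camera call takes 0.05 s, during which the arm holds its last target. There are 200 camera calls.

### The job

Two empty flanged syringe barrels stand on their flanges on the bench. Take the larger one and slide it sideways through the open mouth of the slotted metal holder, so that its flange goes under the plate, until it is fully home at the end of the slot; leave it standing upright on the table there. Leave the smaller barrel where it stands.

Things in the scene. Friction and masses are not known exactly. Their poses are not given: they have to be found in the camera images.
- large_barrel_mid (a point): Centre, half-way up, of the larger white syringe barrel: loose, upright, nozzle up, round about its z axis. From below: flange 70 mm across, 5 mm thick; barrel 32 mm across up to 90 mm; nozzle 9 mm across up to 102 mm. This point is 51 mm above its underside; gripped 4 to 19 mm above this point, the fingers clear the holder's plate. About 0.1 kg.
- small_barrel_mid (a point): Centre, half-way up, of the smaller white syringe barrel of the same form, loose, a bystander: flange 44 mm across, barrel 20 mm across, 84 mm high in all; this point is 42 mm above its underside. The two barrels may stand in either order.
- slot_home (a point): Point on the table (z = 0) where the large barrel's axis stands when fully home, touching the end of the holder's slot. Its x axis is level and points along the slot from mouth to end (the way to slide); z is up. The slot is 48 mm wide, open at the plate's front edge 55 mm from here towards -x; at the mouth it flares to 68 mm over 15 mm.
- holder: Bare aluminium slotted holder, fixed to the table; origin and axes as slot_home. A level plate 108 mm wide, underside 20 mm and top 25 mm above the table, on side and back walls that leave a passage 96 mm wide for the flange; no floor beneath but the table. 138 mm wide over its screwed feet; it ends 45 mm beyond the origin towards +x.
Not all that is in view belongs to the job. Leave any orange look-alike of the part that bears large_barrel_mid alone.

How it is judged:
At the end, for the whole second after the job is handed in: The large barrel stands at rest on the table, upright within 7 degrees, with its flange under the plate and its axis within 16 mm (seen from above) of the home point at the end of the slot (horizontal distance between large_barrel_mid and slot_home below 0.016 m and height (world z) of large_barrel_mid between 0.045 and 0.057 m and angle between large_barrel_mid's own z axis and vertical below 0.12 rad and linear speed of large_barrel below 0.02 m/s); the robot touches nothing.
It fails at once if the smaller barrel is moved by more than 30 mm (distance of small_barrel_mid from where it was at the start of the episode above 0.03 m).
It also fails if it takes over 38 s, if anything falls off the work surface, if the arm or the gripper's body presses on something with over 40 N, if the wrist force passes 120 N, or if a joint passes its speed limit or range.

## Working session

There is one attempt and no reset: what is moved stays moved. The work goes in short steps, Python scripts to look and compute and a tool call to move; the robot and the scene stay as the last step left them, time stands still between calls to the robot, and variables do not carry over. Pictures are saved under pics/ and viewed, about 8 in all and at most 12, crops included, and the job is handed in when it is done.

Besides the shell and the picture viewer there is one more tool, called after "Emit:" as name([rows], argument=value, ...), one row to a line, values as JSON. move_arm: Moves the arm, as the interface text tells. Its arguments: {"type":"object","properties":{"deltas":{"type":"array"}},"required":["deltas"]}

```bash
mkdir -p pics; cat > h.py <<'E'
from plant import *
import numpy as np, cv2
from scipy.spatial.transform import Rotation as R
def ray(c,px,z):
    d=np.array([(px[0]-c["cx"])/c["fx"],(px[1]-c["cy"])/c["fy"],1.]); P=np.array(c["pose"])
    d=P[:3,:3]@d; o=P[:3,3]; return o+d*(z-o[2])/d[2]
def save(c,n): cv2.imwrite(f"pics/{n}.png",c["img"][:,:,::-1])
def proj(c,p):
    P=np.array(c["pose"]); q=P[:3,:3].T@(np.array(p)-P[:3,3]); return [c["fx"]*q[0]/q[2]+c["cx"],c["fy"]*q[1]/q[2]+c["cy"]]
H={"large_barrel_mid":.051,"small_barrel_mid":.042,"slot_home":0,"holder":0}
def look(n,things=H,dets=4):
    c=camera(n)
    for t in things:
        for d in tip_of(t,c)[:dets]:
            print(n,t,np.round(d["confidence"],2),np.round(d["pixel"]),np.round(ray(c,d["pixel"],H[t]),4))
    return c
E
python3 - <<'E'
from h import *
for n in("scene","top"):
    c=look(n); save(c,n+"0")
    for t in H:
        for d in search_frame(t,c)[:3]: print(n,t,"box",round(d["confidence"],2),np.round(d["extent"]))
s=get_state(); print(s["clock"],s["tcp_pos"],R.from_quat(s["tcp_rot"]).as_matrix().round(3))
E
```

```text
scene large_barrel_mid 0.86 [487. 218.] [0.3922 0.487  0.051 ]
scene large_barrel_mid 0.81 [402. 248.] [0.4752 0.3022 0.051 ]
scene small_barrel_mid 0.56 [325. 230.] [0.4344 0.1424 0.042 ]
scene slot_home 0.6 [165. 311.] [ 0.6161 -0.1753  0.    ]
scene holder 0.82 [167. 311.] [ 0.6163 -0.1706  0.    ]
scene large_barrel_mid box 0.7 [463. 205. 497. 246.]
scene large_barrel_mid box 0.57 [383. 234. 414. 276.]
scene small_barrel_mid box 0.66 [315. 219. 328. 248.]
scene slot_home box 0.76 [128. 279. 204. 334.]
scene holder box 0.51 [129. 278. 206. 335.]
top large_barrel_mid 0.94 [244. 251.] [0.4784 0.2997 0.051 ]
top large_barrel_mid 0.71 [150. 293.] [0.3855 0.4889 0.051 ]
top small_barrel_mid 0.52 [323. 275.] [0.4317 0.1312 0.042 ]
top slot_home 0.69 [461. 199.] [ 0.6143 -0.1728  0.    ]
top holder 0.97 [462. 196.] [ 0.6211 -0.1762  0.    ]
top large_barrel_mid box 0.88 [231. 241. 260. 272.]
top large_barrel_mid box 0.62 [143. 279. 176. 310.]
top small_barrel_mid box 0.69 [311. 268. 335. 289.]
top slot_home box 0.92 [427. 174. 492. 227.]
top holder box 0.8 [431. 172. 491. 224.]
0.9 [0.29078471 0.58132895 0.25033045] [[-0.894  0.447 -0.   ]
 [ 0.447  0.894  0.   ]
 [ 0.     0.    -1.   ]]
```

View pics/top0.png

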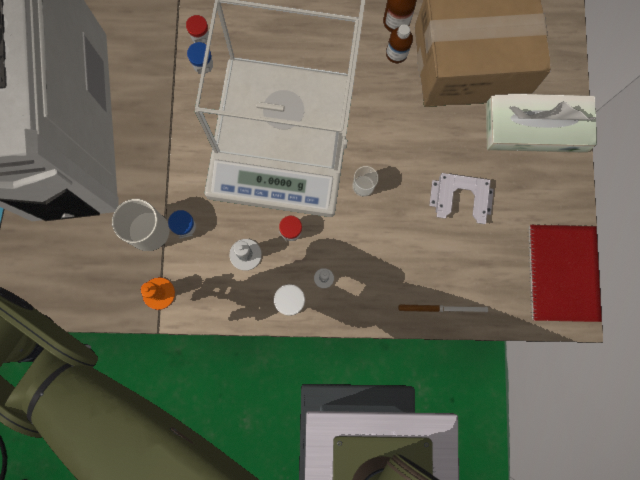

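View pics/scene0.png

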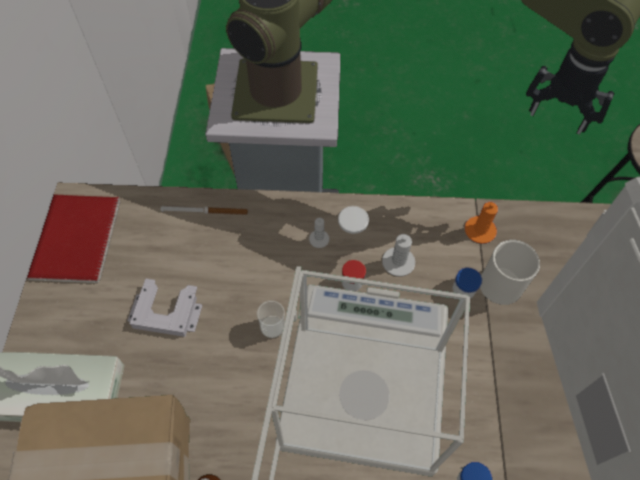

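The white large barrel is at top-view pixel (244,251), about (0.477, 0.301). The orange look-alike is at (158,293), the small barrel at (323,275), and the holder at (461,199) with its mouth facing the robot. I'll move above the large barrel first.

Emit:
move_arm([
  {"dx": -290, "dy": -168, "dz": 0, "turn": 0, "hand": 0},
  {"dx": -290, "dy": -168, "dz": 0, "turn": 0, "hand": 0},
  {"dx": -290, "dy": -168, "dz": 0, "turn": 0, "hand": 0},
  {"dx": -290, "dy": -168, "dz": 0, "turn": 0, "hand": 0},
  {"dx": -290, "dy": -168, "dz": 0, "turn": 0, "hand": 0},
  {"dx": -290, "dy": -168, "dz": 0, "turn": 0, "hand": 0},
  {"dx": -290, "dy": -168, "dz": 0, "turn": 0, "hand": 0},
  {"dx": -290, "dy": -168, "dz": 30, "turn": 0, "hand": 0},
  {"dx": -290, "dy": -168, "dz": 30, "turn": 0, "hand": 0},
  {"dx": -290, "dy": -168, "dz": 30, "turn": 0, "hand": 0},
  {"dx": -290, "dy": -168, "dz": 30, "turn": 0, "hand": 0},
])

```text
clock: 1.82
tcp_pos: [0.4747, 0.3013, 0.2199]
tcp_rot: [0.23, 0.973, -0.0, -0.001]
force: [-0.2, 0.3, 1.0]
gripper_width: 1.001
```

```bash
python3 - <<'E'
from h import *
c=look("wrist",["large_barrel_mid","small_barrel_mid"]); save(c,"w1")
s=get_state(); print(s["clock"],s["tcp_pos"],R.from_quat(s["tcp_rot"]).as_matrix().round(3),c["pose"][:3,3])
E
```

```text
wrist large_barrel_mid 0.96 [499.   8.] [0.3905 0.4806 0.051 ]
wrist large_barrel_mid 0.76 [321. 232.] [0.4796 0.2974 0.051 ]
1.9667 [0.47473893 0.30284812 0.22142761] [[-0.895  0.446  0.001]
 [ 0.446  0.895  0.001]
 [-0.001  0.002 -1.   ]] [0.40485624 0.33565231 0.34404729]
```

View pics/w1.png

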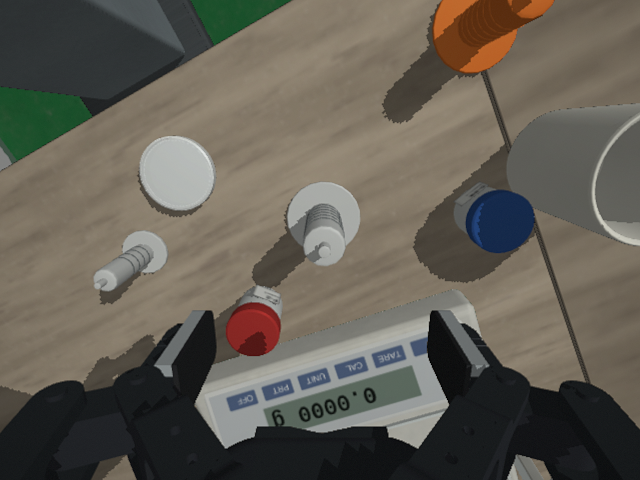

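The white barrel is seen at (321,232) and agrees with the top view, giving about (0.479, 0.299). The jaws are clear of the red-capped bottle at (253,325). Next I'll descend and grip.

Emit:
move_arm([
  {"dx": -6, "dy": -2, "dz": 40, "turn": 0, "hand": 0},
  {"dx": -6, "dy": -2, "dz": 80, "turn": 0, "hand": 0},
  {"dx": -6, "dy": -2, "dz": 110, "turn": 0, "hand": 0},
  {"dx": -6, "dy": -2, "dz": 135, "turn": 0, "hand": 0},
  {"dx": -6, "dy": -2, "dz": 150, "turn": 0, "hand": 0},
  {"dx": -6, "dy": -2, "dz": 160, "turn": 0, "hand": 0},
  {"dx": -6, "dy": -2, "dz": 160, "turn": 0, "hand": 0},
  {"dx": -6, "dy": -2, "dz": 160, "turn": 0, "hand": 255},
  {"dx": -6, "dy": -2, "dz": 160, "turn": 0, "hand": 255},
  {"dx": -6, "dy": -2, "dz": 160, "turn": 0, "hand": 255},
  {"dx": -6, "dy": -2, "dz": 160, "turn": 0, "hand": 255},
  {"dx": -6, "dy": -2, "dz": 160, "turn": 0, "hand": 255},
  {"dx": -6, "dy": -2, "dz": 160, "turn": 0, "hand": 255},
  {"dx": -6, "dy": -2, "dz": 160, "turn": 0, "hand": 255},
  {"dx": -6, "dy": -2, "dz": 160, "turn": 0, "hand": 255},
])

```text
clock: 3.22
tcp_pos: [0.4804, 0.2991, 0.063]
tcp_rot: [0.229, 0.973, 0.002, 0.001]
force: [-0.7, 0.9, 5.5]
gripper_width: 0.366
```

Emit:
move_arm([
  {"dx": 0, "dy": 0, "dz": -35, "turn": 0, "hand": 255},
  {"dx": 0, "dy": 0, "dz": -75, "turn": 0, "hand": 255},
  {"dx": 0, "dy": 0, "dz": -110, "turn": 0, "hand": 255},
  {"dx": 0, "dy": 0, "dz": -120, "turn": 0, "hand": 255},
  {"dx": -10, "dy": -18, "dz": -120, "turn": 0, "hand": 255},
  {"dx": -26, "dy": -48, "dz": -120, "turn": -5, "hand": 255},
  {"dx": -44, "dy": -82, "dz": -120, "turn": -10, "hand": 255},
  {"dx": -63, "dy": -116, "dz": -120, "turn": -15, "hand": 255},
  {"dx": -82, "dy": -151, "dz": -120, "turn": -20, "hand": 255},
  {"dx": -101, "dy": -186, "dz": -120, "turn": -20, "hand": 255},
  {"dx": -120, "dy": -221, "dz": -120, "turn": -20, "hand": 255},
  {"dx": -139, "dy": -256, "dz": -120, "turn": -20, "hand": 255},
  {"dx": -158, "dy": -291, "dz": -120, "turn": -20, "hand": 255},
  {"dx": -177, "dy": -326, "dz": -120, "turn": -20, "hand": 255},
  {"dx": -196, "dy": -361, "dz": -120, "turn": -20, "hand": 255},
  {"dx": -210, "dy": -387, "dz": -120, "turn": -20, "hand": 255},
  {"dx": -218, "dy": -402, "dz": -120, "turn": -20, "hand": 255},
  {"dx": -219, "dy": -405, "dz": -120, "turn": -20, "hand": 255},
  {"dx": -219, "dy": -405, "dz": -120, "turn": -20, "hand": 255},
])

```text
clock: 4.8
tcp_pos: [0.4947, -0.162, 0.1807]
tcp_rot: [0.058, 0.998, 0.002, 0.001]
force: [-0.7, -0.7, -1.4]
gripper_width: 0.361
```

```bash
python3 - <<'E'
from h import *
c=look("wrist"); save(c,"w2")
s=get_state(); print(s["clock"],s["tcp_pos"],R.from_quat(s["tcp_rot"]).as_matrix().round(3),s["gripper_width"],s["force"])
look("top",["slot_home","holder","large_barrel_mid"]);c=look("scene",["slot_home","holder"]);
E
```

```text
5.05 [ 0.49537802 -0.16011792  0.18161661] [[-0.994  0.111  0.003]
 [ 0.111  0.994  0.003]
 [-0.003  0.003 -1.   ]] 0.3599375710758916 [-0.49193592  0.44119712 -0.6918311 ]
top slot_home 0.64 [457. 199.] [ 0.6153 -0.1654  0.    ]
top holder 0.7 [461. 199.] [ 0.6148 -0.1739  0.    ]
top large_barrel_mid 0.69 [479. 242.] [ 0.5098 -0.1969  0.051 ]
top large_barrel_mid 0.58 [155. 294.] [0.3842 0.4783 0.051 ]
scene slot_home 0.73 [167. 313.] [ 0.6199 -0.1708  0.    ]
scene holder 0.72 [165. 309.] [ 0.6121 -0.175   0.    ]
```

View pics/w2.png

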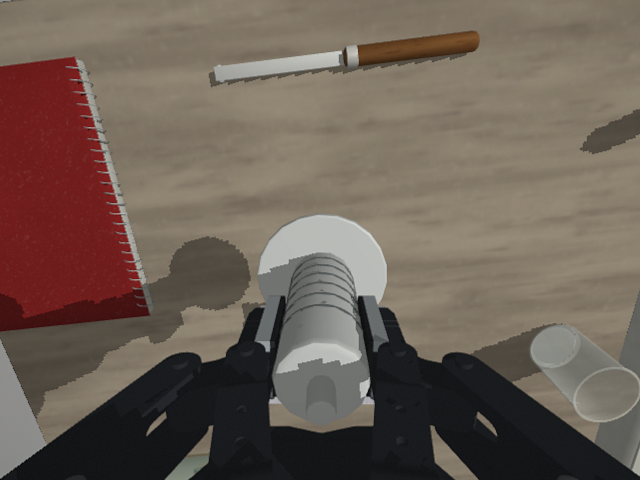

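The wrist view shows the barrel held upright between the pads, with its flange at (322,270). The hand hides the holder, so I'll fit the slot pose in the first top and scene pictures.

```bash
cat > fit.py <<'E'
from h import *
from scipy.optimize import differential_evolution
cams=[camera("top"),camera("scene")]; S=4
ims=[cv2.imread("pics/top0.png"),cv2.imread("pics/scene0.png")]
boxes=[(415,160,505,240),(115,265,215,345)]
L=[(-.055,-.034),(-.04,-.024),(0,-.024)]  # slot outline
arc=[( .016*0+.024*np.sin(a)-.008,-.024*np.cos(a)) for a in np.linspace(0,np.pi,9)]
poly=[(-.055,-.054),(-.055,-.034),(-.04,-.024)]+arc+[(-.04,.024),(-.055,.034),(-.055,.054),(.045,.054),(.045,-.054)]
def w(p,z,v): 
    x,y,t=v; c,s=np.cos(t),np.sin(t); return [x+c*p[0]-s*p[1],y+s*p[0]+c*p[1],z]
def pix(i,v,z=.025): 
    b=boxes[i]; return np.array([(np.array(proj(cams[i],w(p,z,v)))-b[:2]+.5)*S for p in poly])
gr=[]
for im,b in zip(ims,boxes):
    g=cv2.resize(cv2.cvtColor(im[b[1]:b[3],b[0]:b[2]],cv2.COLOR_BGR2HSV),None,fx=S,fy=S,interpolation=cv2.INTER_CUBIC).astype(float)
    gr.append(g[:,:,2]-1.5*g[:,:,1])   # bright, unsaturated
def cost(v):
    t=0
    for i,g in enumerate(gr):
        m=np.zeros(g.shape,np.uint8); cv2.fillPoly(m,[pix(i,v).astype(np.int32)],1)
        r=cv2.dilate(m,np.ones((25,25),np.uint8))-m
        t-=g[m>0].mean()-g[r>0].mean()
    return t
r=differential_evolution(cost,[(.59,.64),(-.2,-.15),(-.35,.15)],seed=1,maxiter=60); v=r.x
print(v.round(4),np.degrees(v[2]),r.fun)
out=[]
for i,(im,b) in enumerate(zip(ims,boxes)):
    g=cv2.resize(im[b[1]:b[3],b[0]:b[2]],None,fx=S,fy=S,interpolation=cv2.INTER_CUBIC)
    cv2.polylines(g,[pix(i,v).astype(np.int32)],True,(0,0,255),1); out.append(cv2.resize(g,(400,350)))
cv2.imwrite("pics/fit.png",np.hstack(out))
E
python3 fit.py
```

```text
[ 0.6167 -0.1732 -0.1205] -6.906966422317884 -160.55109909648658
```

View pics/fit.png

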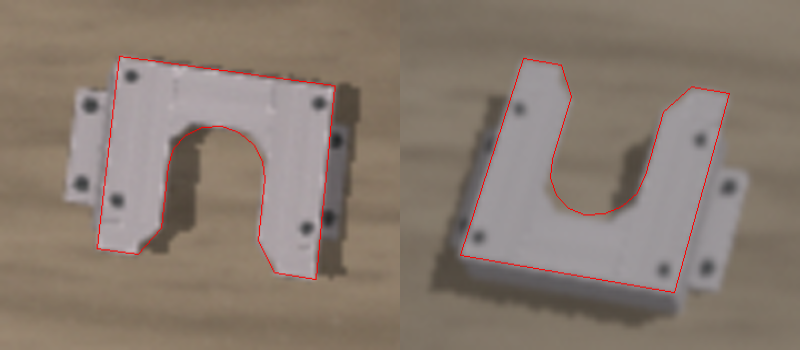

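The outline fits both views well: home is (0.6167, -0.1732) with a yaw of -6.9°. The hand is 122 mm short of home, about 1.6 mm off the slot line and within 0.5° of its direction. I'll lower to just above the table.

Emit:
move_arm([
  {"dx": 0, "dy": 2, "dz": 35, "turn": 0, "hand": 255},
  {"dx": 0, "dy": 2, "dz": 70, "turn": 0, "hand": 255},
  {"dx": 0, "dy": 2, "dz": 95, "turn": 0, "hand": 255},
  {"dx": 0, "dy": 2, "dz": 110, "turn": 0, "hand": 255},
  {"dx": 0, "dy": 2, "dz": 115, "turn": 0, "hand": 255},
  {"dx": 0, "dy": 2, "dz": 115, "turn": 0, "hand": 255},
  {"dx": 0, "dy": 2, "dz": 115, "turn": 0, "hand": 255},
])

```text
clock: 6.08
tcp_pos: [0.4968, -0.1593, 0.0678]
tcp_rot: [0.056, 0.998, 0.001, 0.002]
force: [-0.7, 0.3, -1.1]
gripper_width: 0.359
```

```bash
python3 - <<'E'
from h import *
s=get_state(); v=(.6167,-.1732,-.1205)
d=np.array([np.cos(v[2]),np.sin(v[2])]);e=np.array(s["tcp_pos"][:2])-v[:2]
print(s["clock"],s["tcp_pos"],"along",e@d,"lat",e@[-d[1],d[0]],s["force"],R.from_quat(s["tcp_rot"]).as_matrix()[:2,0])
c=camera("scene");cv2.imwrite("pics/s2.png",cv2.resize(c["img"][200:380,80:320,::-1],None,fx=3,fy=3))
E
```

```text
6.0833 [ 0.49679383 -0.1593017   0.06783074] along -0.12070738818082244 lat -0.0006162339032684907 [-0.67644762  0.29031828 -1.0751217 ] [-0.99363316  0.11258261]
```

View pics/s2.png

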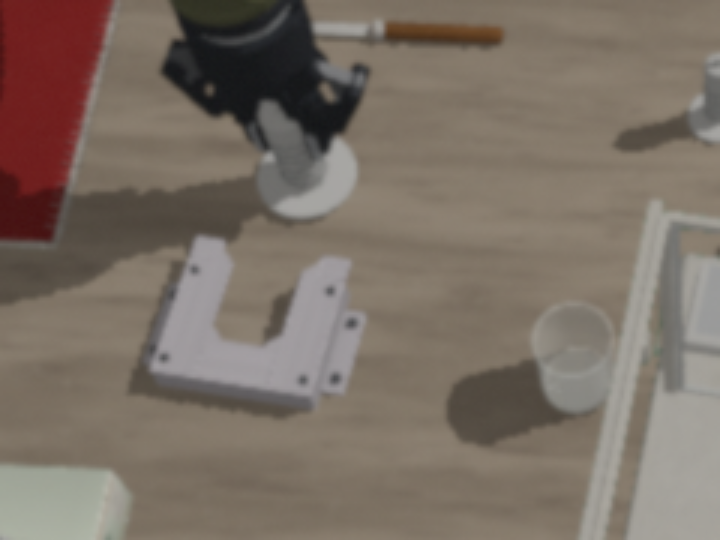

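The barrel is upright just ahead of the mouth (scene crop (307,180)) and lined up with the slot. Next I'll slide it in slowly.

Emit:
move_arm([
  {"dx": -8, "dy": 0, "dz": 2, "turn": 0, "hand": 255},
  {"dx": -20, "dy": 0, "dz": 2, "turn": 0, "hand": 255},
  {"dx": -32, "dy": 0, "dz": 2, "turn": 0, "hand": 255},
  {"dx": -44, "dy": 0, "dz": 2, "turn": 0, "hand": 255},
  {"dx": -56, "dy": 0, "dz": 2, "turn": 0, "hand": 255},
  {"dx": -68, "dy": 0, "dz": 2, "turn": 0, "hand": 255},
  {"dx": -80, "dy": 0, "dz": 2, "turn": 0, "hand": 255},
  {"dx": -92, "dy": 0, "dz": 2, "turn": 0, "hand": 255},
  {"dx": -102, "dy": 0, "dz": 2, "turn": 0, "hand": 255},
  {"dx": -109, "dy": 0, "dz": 2, "turn": 0, "hand": 255},
  {"dx": -112, "dy": 0, "dz": 2, "turn": 0, "hand": 255},
  {"dx": -112, "dy": 0, "dz": 2, "turn": 0, "hand": 255},
])

```text
clock: 7.13
tcp_pos: [0.6095, -0.1723, 0.0677]
tcp_rot: [0.056, 0.998, 0.001, 0.003]
force: [0.4, -0.1, -1.4]
gripper_width: 0.361
```

Emit:
move_arm([
  {"dx": -2, "dy": 0, "dz": 1, "turn": 0, "hand": 255},
  {"dx": -4, "dy": 0, "dz": 2, "turn": 0, "hand": 255},
  {"dx": -6, "dy": 0, "dz": 4, "turn": 0, "hand": 255},
  {"dx": -6, "dy": 0, "dz": 4, "turn": 0, "hand": 255},
  {"dx": -6, "dy": 0, "dz": 4, "turn": 0, "hand": 255},
])

```text
clock: 7.55
tcp_pos: [0.6152, -0.1729, 0.0634]
tcp_rot: [0.056, 0.998, 0.001, 0.003]
force: [0.4, 0.2, -1.1]
gripper_width: 0.36
```

Emit:
move_arm([
  {"dx": -1, "dy": 0, "dz": 1, "turn": 0, "hand": 255},
  {"dx": -2, "dy": 0, "dz": 1, "turn": 0, "hand": 255},
  {"dx": -3, "dy": 0, "dz": 1, "turn": 0, "hand": 255},
  {"dx": -3, "dy": 0, "dz": 1, "turn": 0, "hand": 255},
])

```text
clock: 7.88
tcp_pos: [0.6182, -0.1733, 0.0629]
tcp_rot: [0.056, 0.998, 0.001, 0.003]
force: [-2.7, 1.1, 4.2]
gripper_width: 0.362
```

The wrist force shows light contact at both the slot end (-2.7 N in x) and the table (+4.2 N in z). I'll release and rise straight up.

Emit:
move_arm([
  {"dx": 0, "dy": 0, "dz": 0, "turn": 0, "hand": 150},
  {"dx": 0, "dy": 0, "dz": 0, "turn": 0, "hand": 100},
  {"dx": 0, "dy": 0, "dz": 0, "turn": 0, "hand": 0},
  {"dx": 0, "dy": 0, "dz": 0, "turn": 0, "hand": 0},
  {"dx": 0, "dy": 0, "dz": 0, "turn": 0, "hand": 0},
  {"dx": 0, "dy": 0, "dz": 0, "turn": 0, "hand": 0},
  {"dx": 0, "dy": 0, "dz": 0, "turn": 0, "hand": 0},
  {"dx": 0, "dy": 0, "dz": -15, "turn": 0, "hand": 0},
  {"dx": 0, "dy": 0, "dz": -40, "turn": 0, "hand": 0},
  {"dx": 0, "dy": 0, "dz": -75, "turn": 0, "hand": 0},
  {"dx": 0, "dy": 0, "dz": -115, "turn": 0, "hand": 0},
  {"dx": 30, "dy": 0, "dz": -150, "turn": 0, "hand": 0},
  {"dx": 70, "dy": 0, "dz": -150, "turn": 0, "hand": 0},
  {"dx": 110, "dy": 0, "dz": -150, "turn": 0, "hand": 0},
  {"dx": 150, "dy": 0, "dz": -150, "turn": 0, "hand": 0},
  {"dx": 150, "dy": 0, "dz": -150, "turn": 0, "hand": 0},
  {"dx": 150, "dy": 0, "dz": -150, "turn": 0, "hand": 0},
])

```text
clock: 9.3
tcp_pos: [0.4666, -0.1562, 0.2128]
tcp_rot: [0.057, 0.998, 0.0, 0.004]
force: [0.7, -0.2, 0.5]
gripper_width: 1.001
```

```bash
python3 - <<'E'
from h import *
s=get_state(); print(s["clock"],s["tcp_pos"],s["gripper_width"],s["force"])
a=look("top",["large_barrel_mid","small_barrel_mid"]);c=look("scene",["large_barrel_mid","small_barrel_mid"])
cr=lambda im,b:cv2.resize(im[b[1]:b[3],b[0]:b[2],::-1],(400,350))
cv2.imwrite("pics/end.png",np.hstack([cr(a["img"],(380,130,540,270)),cr(c["img"],(90,235,250,375))]))
E
```

```text
9.3 [ 0.46655192 -0.15620817  0.21276956] 1.000811955305741 [ 0.68588373 -0.19493584  0.49003153]
top large_barrel_mid 0.96 [156. 292.] [0.3893 0.4764 0.051 ]
top large_barrel_mid 0.78 [466. 192.] [ 0.6166 -0.1709  0.051 ]
top small_barrel_mid 0.6 [321. 275.] [0.4333 0.1367 0.042 ]
scene small_barrel_mid 0.94 [323. 226.] [0.4226 0.1373 0.042 ]
scene small_barrel_mid 0.3 [161. 297.] [ 0.6046 -0.175   0.042 ]
```

View pics/end.png

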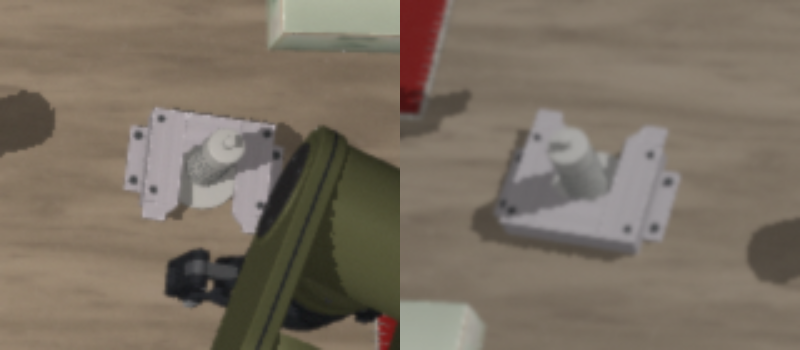

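Both views show the barrel upright at the slot end, with its flange under the plate and the gripper clear. The top view puts it at (0.617, -0.171), about 2 mm from home. I'll hand it in.

```bash
python3 -c "
from h import *
close_job()"
```

```text
the job is handed in; nothing more can be done
```

I took the larger white barrel, slid it through the mouth of the holder to the end of the slot, released it and backed the gripper away. The job is handed in, at about 9.3 s on the robot's clock.

- **Fully home:** before release the wrist felt light contact with both the slot end (about 2.7 N) and the table (about 4 N). Afterwards the top camera placed the barrel about 2 mm from the fitted home point.
- **Standing:** both pictures show it upright with its flange under the plate. I judged the tilt by eye and did not measure it.
- **Small barrel:** the top view puts it within about 6 mm of its first reading, and the scene view within about 13 mm. Both are close to the spread of the detections, and the arm never touched it.
- **Disagreement:** in the last scene picture the network did not report the large barrel. It gave only a weak "small barrel" (confidence 0.3) at that spot, which I took as a mislabel of the large one.

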